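# Close the cardboard press by one turn of its hand wheel

## Task

Push the hand wheel on the glue press clockwise (seen from above) through exactly one turn, pushing its upright black handle round gently with the outside of the fingers, never gripping it, until the handle is back in line with the red mark where it began. Do not carry on past the mark, leave the tape, glue bottle, cup and scissors where they are, and finish clear of everything.

Things in the scene. Friction and masses are not known exactly. Their poses are not given: they have to be found in the camera images.
- wheel (a joint): turning angle of the grey hand wheel about its vertical axis, rad: 0 at the start (handle at the red mark), grows clockwise seen from above, 6.283 after one full turn. There is no stop at one turn. It needs about 3 N at the handle to start, 5 N at 150 mm/s, and friction holds it where it is left
- wheel_center (a point): point on the wheel's axis, level with the top of its rim and the foot of the handle, 188 mm above the table. The wheel is a grey rim 186 mm over all, 18 mm thick, with three spokes and a flat hub 42 mm across that stands up to 4 mm above this point; above that there is nothing over the wheel but the handle
- handle: upright black handle on the wheel at the end of one spoke, a round peg 24 mm across and 55 mm tall; origin at the centre of its foot, level with the rim's top, 80 mm from the wheel's axis; z points up. It spins freely on its own pin, as crank handles do
- index_mark (a point): red mark, 21 x 14 mm, on the fixed white dial (244 mm across, 27 mm below the rim's top) under the wheel: centre of the mark, 111 mm from the wheel's axis, in the direction in which the handle stands at the start and after one turn
- press: blue screw press, fixed to the table: base plate 220 mm (x) by 260 mm (y), cross-beam up to 150 mm above the table, dial and hand wheel on top; the platen under the beam goes down 8 mm for a turn of the wheel, onto a stack of glued cardboard. Origin at the centre of its underside, z up, x away from the robot at yaw 0
- tape: loose ring of yellow tape lying flat, 90 mm across, 24 mm high; origin at the centre of its underside; bystander
- glue: loose standing white glue bottle with orange cap, 48 mm across, 120 mm tall; origin at the centre of its underside; bystander
- cup: loose standing blue cup, 72 mm across, 85 mm tall; origin at the centre of its underside; bystander
- scissors: loose scissors lying flat, 170 mm long, 85 mm wide at the red and black loops, 10 mm high; origin between blades and loops, on the underside, x along the blades; bystander

How it is judged:
By the outcome, as a careful person would: the job done as asked, in the order asked, and still so for the second after the job is handed in, with the robot touching nothing.
It also fails if it takes over 58 s, if anything falls off the work surface, if the arm or the gripper's body presses on something with over 40 N, if the wrist force passes 120 N, or if a joint passes its speed limit or range.

## Robot

A 6-joint arm with a two-finger parallel gripper is mounted at the origin on the work surface. World frame = base frame: x ahead of the robot, y to its left, z up, the work surface at z = 0. Lengths are in m, angles in rad, forces in N, time in s.
With the tool pointing down it reaches from about 0.375 to 0.975 m from the base axis. Payload 3.8 kg.
Tool frame: the origin (TCP) lies on the centre line of the jaws, within the pads' length; the fingertips stand 25 mm ahead of it and the grasp point (between the pads) lies 6 mm ahead of it; y points along the fingers, z is the direction in which the jaws open and shut, and the axes are right-handed (so a half turn about y gives the same grasp; the last joint's range is limited). The gripper opens to 85 mm and grips with 20 to 120 N. Pads are 22 mm wide; open, the fingers measure 114 mm over their backs; the gripper's body (76 mm by 85 mm) begins 54 mm behind the grasp point. The pads swing forward as they close: fully open they stand 13 mm farther back than shut.
Start: joints at [1.23, 0.264, 1.604, -0, 1.274, -0.037], TCP at [0.202, 0.644, 0.256] pointing down, gripper open.
Joint ranges: [-2.63, 2.63], [-0.94, 2.18], [0.31, 2.57], [-1.31, 4.45], [0, 2.66], [-2.55, 2.55]. Speed limits (rad/s): [2.57, 2.57, 3.14, 3.14, 3.14, 3.14].

## Interface

Orientations are given as a rotation vector (axis times angle).
In Python, from workcell import bot gives the robot as it stands.
- The arm moves only by the shell command python3 -m jog 'ROWS' [FORCE]. ROWS is JSON, a list of rows, each a list of 5 numbers: the shift along the world's x, y, z in mm, then the turn about the world's z in degrees, then the finger opening in mm, from 0 to 85.4. A call has exactly 10 rows; each row is the pose to reach, as a shift and turn from the pose commanded when the call began; what a row does not reach only later rows make up. A row lasts 1/8 s, in which the tool goes at most 62.5 mm and 10.7 degrees, less where a joint would pass 70% of its speed; a pose out of reach is approached as far as the arm can. A call with a gripper value outside its range is refused whole. The fingers move at their own pace and stop on an object; FORCE is the grip in N (left out, the last holds). Time passes only in rows, so rows that repeat a pose let the fingers close, or fill a call up. It gives the time, the measured TCP pose, the force and the opening at its end, in the units of the state.
- bot.read_state(): the state, without advancing time (a new reading comes with each control period).
- bot.read_camera(name): name is "scene" or "top" or "wrist"; returns a dict with "pixels" (480x640x3 uint8, red, green, blue), "fx", "fy", "cx", "cy" (pixels), "dist" ([k1, k2, p1, p2, k3] as OpenCV has them; the pictures are not rectified), "R" (3x3) and "t" (3): a world point X has camera coordinates R X + t. Camera axes: x right, y down, z forward; pixel columns grow to the right and rows downward; lengths in m; the calibration is good to about 2 mm. A picture is of the moment at which its call begins. There is no depth.
- bot.finish_job(): hands the job in, once; it reports no verdict.
The state is a dict: "time": time; "q": joint angles; "joint_vel": joint speeds; "joint_torque": joint torques, N m; "tool_pos": TCP position; "tcp_rot": TCP orientation; "wrist_force": force on the tool from outside, world axes, zero at the start; "torque": the same for the moment, N m; "width": opening from 0.0 (shut) to 1.0 (fully open).
Only numpy, scipy, OpenCV 4.12 (cv2) and the standard library are available. Lean on these libraries where they do the work, as an engineer would, in place of code of your own. Each camera call takes 0.05 s, during which the arm holds its last target.

## Working session

There is one attempt and no reset: what is moved stays moved. The work goes in short steps, Python scripts to look and compute and a shell command to move; the robot and the scene stay as the last step left them, time stands still between calls to the robot, and variables do not carry over. Pictures are saved under pics/ and viewed, and the job is handed in when it is done.

```bash
mkdir -p pics; ls
python3 - <<'E'
from workcell import bot
import cv2
s=bot.read_state(); print(s)
for n in("scene","top","wrist"):
    c=bot.read_camera(n); cv2.imwrite(f"pics/{n}0.png",c["pixels"][:,:,::-1])
    print(n,c["fx"],c["cx"],c["cy"],c["dist"],c["R"],c["t"])
E
```

```text
pics
{'time': 0.0, 'q': array([ 1.23012429e+00,  2.64727671e-01,  1.60538822e+00,  4.80499918e-06,
        1.27370971e+00, -3.69028410e-02]), 'joint_vel': array([-1.21546385e-03,  1.44280030e-04,  2.98750654e-04,  5.62437404e-04,
        1.88454159e-04,  9.80685858e-05]), 'joint_torque': array([-5.28469445e-04, -5.15123928e+01, -3.67307854e+01, -1.69223736e-04,
        1.32963056e-02,  1.49145131e-05]), 'tool_pos': array([0.20167836, 0.64344872, 0.25497146]), 'tcp_rot': array([-1.55981155,  0.23882055, -0.23815291]), 'wrist_force': array([-0.6870809 ,  0.52338979,  0.22723404]), 'torque': array([-0.03213299, -0.00579385,  0.01402866]), 'width': 1.0004634426592296}
scene 469.69338449939596 325.57986150856834 242.05566023020515 [-0.1081243  0.         0.         0.         0.       ] [[-0.18571729  0.982554    0.00983506]
 [ 0.82116906  0.16069438 -0.54759354]
 [-0.53962067 -0.09362134 -0.83668667]] [ 0.0872521  -0.39741591  1.29146749]
top 508.5689499146633 320.00953385631817 242.91101169850168 [-0.00395151  0.          0.          0.          0.        ] [[-0.01770712 -0.99977004 -0.01209645]
 [-0.99638971  0.01864936 -0.08282355]
 [ 0.08303009  0.01058621 -0.99649081]] [0.04647439 0.57865851 0.99925592]
wrist 425.1117654565728 316.46959266235444 237.55299203414032 [-0.02175069  0.          0.          0.          0.        ] [[ 0.29994541  0.95395557 -0.00123777]
 [ 0.91907505 -0.28863003  0.26831651]
 [ 0.25560477 -0.08161791 -0.96333001]] [-0.67424751 -0.03403938  0.37705153]
```

View pics/top0.png

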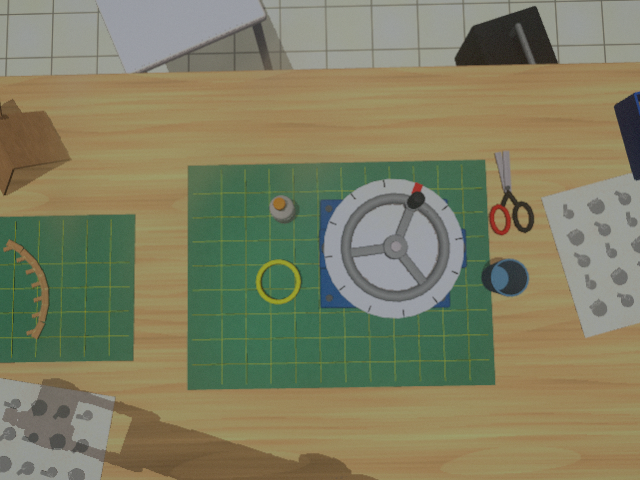

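View pics/scene0.png

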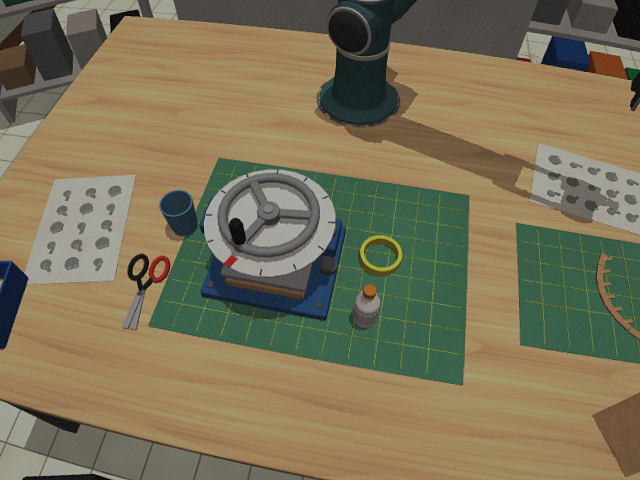

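The top view (image up = +x, left = +y) shows the hub at about (396,247), the handle foot near (416,203) and the red mark at (418,188). The glue is at (284,208), the tape at (278,282), the cup at (507,278) and the scissors at (510,200). Next I'll measure these properly.

```bash
cat > h.py <<'E'
import numpy as np,cv2
from workcell import bot
def K(c): return np.array([[c["fx"],0,c["cx"]],[0,c["fy"],c["cy"]],[0,0,1]])
def ray(c,uv,z):
    n=cv2.undistortPoints(np.array(uv,float).reshape(-1,1,2),K(c),np.array(c["dist"],float)).reshape(-1,2)
    R=np.array(c["R"]);t=np.array(c["t"]);C=-R.T@t
    d=np.c_[n,np.ones(len(n))]@R
    return C+d*((z-C[2])/d[:,2])[:,None]
def proj(c,X):
    return cv2.projectPoints(np.array(X,float).reshape(-1,1,3),cv2.Rodrigues(np.array(c["R"]))[0],np.array(c["t"]),K(c),np.array(c["dist"],float))[0].reshape(-1,2)
def comps(m,n=3):
    N,l,s,ce=cv2.connectedComponentsWithStats(m.astype(np.uint8))
    o=sorted(range(1,N),key=lambda i:-s[i,4])[:n]
    return [(l==i,s[i],ce[i]) for i in o]
def hsv(c): return cv2.cvtColor(c["pixels"],cv2.COLOR_RGB2HSV).astype(int)
E
python3 - <<'E'
from h import *
for n in("top","scene"):
    c=bot.read_camera(n);H=hsv(c);h,s,v=H[...,0],H[...,1],H[...,2]
    print(n,'cam',-np.array(c["R"]).T@c["t"])
    box=np.zeros(h.shape,bool)
    if n=="top": box[150:340,310:475]=1
    else: box[160:290,195:345]=1
    for m,st,ce in comps(((h<8)|(h>172))&(s>150)&(v>80)&box,2): print('red',st,ce,ray(c,ce,.161))
    for m,st,ce in comps((v<60)&(s<120)&box,2):
        print('blk',st,ce,ray(c,ce,.188))
    dial=((s<60)&(v>150)&box)
    m,st,ce=comps(dial,1)[0]
    ct=max(cv2.findContours(dial.astype(np.uint8),cv2.RETR_EXTERNAL,cv2.CHAIN_APPROX_NONE)[0],key=cv2.contourArea)
    hull=cv2.convexHull(ct).reshape(-1,2)
    P=ray(c,hull,.161)[:,:2]
    (x,y),r=cv2.minEnclosingCircle(P.astype(np.float32)); print('dial',x,y,r)
    A=np.c_[2*P,np.ones(len(P))];q=np.linalg.lstsq(A,(P**2).sum(1),rcond=None)[0];print('fit',q[:2],np.sqrt(q[2]+q[0]**2+q[1]**2))
    print('px hub',ray(c,[[396,247]] if n=="top" else [[268,211]],.192))
    im=c["pixels"][:,:,::-1]
    cr=im[160:330,310:480] if n=="top" else im[150:300,190:350]
    cv2.imwrite(f"pics/crop_{n}.png",cv2.resize(cr,None,fx=3.4,fy=3.4,interpolation=cv2.INTER_CUBIC))
    if n=="top":
        for nm,uv,z in(("glue",[284,208],.05),("tape",[278,282],.012),("cup",[510,278],.085),("scis",[512,215],0)): print(nm,ray(c,[uv],z))
E
```

```text
top cam [0.49442401 0.02509377 1.04423806]
red [412 183  10  10  61] [416.78688525 187.70491803] [[ 0.66204133 -0.13706606  0.161     ]]
blk [407 192  18  17 210] [415.45238095 200.00952381] [[ 0.63581606 -0.12913764  0.188     ]]
dial 0.5579099655151367 -0.09260224550962448 0.12107141315937042
fit [ 0.55782346 -0.09257657] 0.1203084294488315
px hub [[ 0.55616628 -0.09320252  0.192     ]]
glue [[0.64776987 0.10553884 0.05      ]]
tape [[0.50256946 0.12257093 0.012     ]]
cup [[ 0.50168986 -0.31966933  0.085     ]]
scis [[ 0.63175716 -0.36061443  0.        ]]
scene cam [1.03945242 0.09904152 0.86207311]
red [224 256  13  11  74] [230.17567568 260.83783784] [[ 0.65765192 -0.13528625  0.161     ]]
blk [229 218  17  28 325] [236.94461538 231.72615385] [[ 0.61323942 -0.13203699  0.188     ]]
blk [319 254  19  21 249] [326.6746988  265.03614458] [[0.64922542 0.03388258 0.188     ]]
dial 0.5577986836433411 -0.08570504188537598 0.12016899883747101
fit [ 0.55766299 -0.08526846] 0.11593400447191288
px hub [[ 0.56196989 -0.0890163   0.192     ]]
```

View pics/crop_top.png

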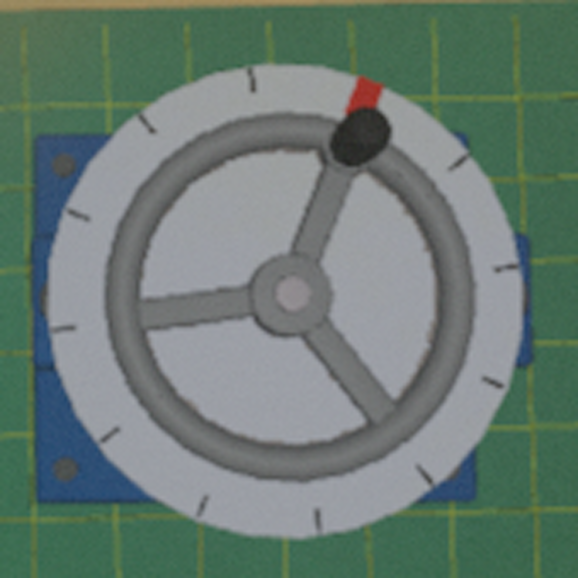

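Run:
```python
from h import *
s=bot.read_state();R=cv2.Rodrigues(s["tcp_rot"])[0];print(R.round(3), s["time"])
```

```text
[[ 0.954 -0.     0.299]
 [-0.299 -0.001  0.954]
 [-0.    -1.    -0.001]] 0.25
```

View pics/wrist0.png

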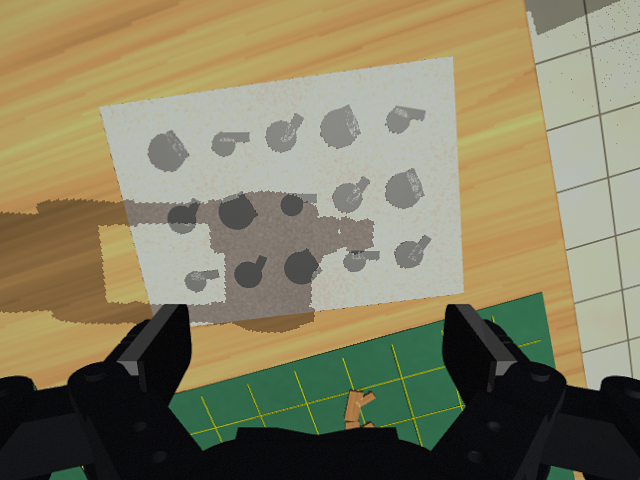

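Wheel centre is about (0.557, -0.092). The mark bears -23° at 112 mm from it, against 111 mm stated. The handle is about (0.631, -0.123). I'll travel with the fingers shut and jaw axis radial to the counter-clockwise side of the handle.

```bash
python3 -m jog '[[5,-8,10,-2,0],[20,-30,25,-5,0],[45,-70,35,-9,0],[70,-110,35,-13,0],[95,-150,35,-17,0],[120,-190,35,-21,0],[145,-230,35,-25,0],[170,-270,35,-30,0],[195,-310,35,-35,0],[220,-350,35,-40,0]]' 20
python3 -m jog '[[25,-40,0,-4,0],[50,-80,0,-8,0],[75,-122,0,-12,0],[100,-165,0,-16,0],[125,-208,0,-20,0],[150,-250,0,-24,0],[175,-290,0,-28,0],[195,-325,0,-31,0],[207,-348,0,-34,0],[213,-359,0,-35,0]]'
python3 - <<'E'
from h import *
s=bot.read_state();print(s["tool_pos"],s["q"],s["wrist_force"],s["width"])
for n in("scene","top"):
    c=bot.read_camera(n); cv2.imwrite(f"pics/{n}1.png",c["pixels"][:,:,::-1])
E
```

```text
time: 1.5
tool_pos: [0.4227, 0.2923, 0.2924]
tcp_rot: [-1.423, 0.783, -0.785]
wrist_force: [0.3, 0.4, -0.3]
width: 0.001
time: 2.75
tool_pos: [0.6351, -0.0661, 0.2916]
tcp_rot: [-1.188, 1.242, -1.242]
wrist_force: [-0.1, 1.1, -0.3]
width: 0.001
[ 0.63513347 -0.06611024  0.29160479] [-1.42831931e-01  1.76409384e-01  1.64459209e+00  2.30851187e-04
  1.32059209e+00 -9.81832344e-02] [-0.06098992  1.08388142 -0.30305261] 0.0009318433420861204
```

View pics/scene1.png

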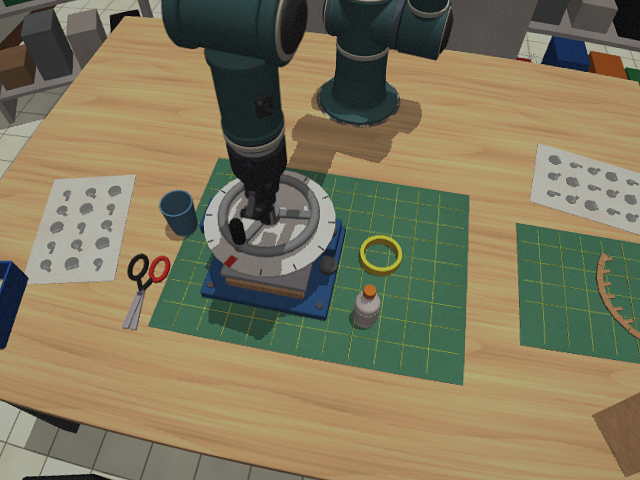

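Fingers are shut at (0.635, -0.066), about 57 mm +y of the handle, clear of it and above the rim. Now I'll work out waypoints on the 80 mm circle, for a descent followed by 5°/row.

Run:
```python
import numpy as np
p=lambda d:80*np.array([np.cos(np.radians(d)),np.sin(np.radians(d))])
start=np.array([78,27.])
print('A',[ (p(d)-start).round().tolist() for d in (16,12,8,4,0)])
end=p(0)
a=0
for k in range(8):
    n=a-50
    print(a,[[int(v) for v in (p(a-5*i)-p(a)).round()] for i in range(1,11)]); a=n
```

```text
A [[-1.0, -5.0], [0.0, -10.0], [1.0, -16.0], [2.0, -21.0], [2.0, -27.0]]
0 [[0, -7], [-1, -14], [-3, -21], [-5, -27], [-7, -34], [-11, -40], [-14, -46], [-19, -51], [-23, -57], [-29, -61]]
-50 [[-6, -4], [-11, -8], [-18, -11], [-24, -14], [-31, -16], [-38, -18], [-44, -18], [-51, -19], [-58, -18], [-65, -18]]
-100 [[-7, 2], [-13, 4], [-20, 6], [-26, 10], [-32, 13], [-38, 18], [-43, 22], [-47, 27], [-52, 33], [-55, 39]]
-150 [[-3, 6], [-6, 13], [-8, 19], [-10, 26], [-10, 33], [-11, 40], [-10, 47], [-10, 54], [-8, 61], [-6, 67]]
-200 [[3, 6], [6, 13], [10, 19], [14, 24], [19, 29], [24, 34], [29, 38], [35, 42], [41, 45], [48, 48]]
-250 [[7, 2], [13, 4], [20, 5], [27, 5], [34, 5], [41, 4], [48, 2], [55, 0], [61, -3], [67, -6]]
-300 [[6, -4], [11, -8], [17, -13], [21, -18], [26, -23], [29, -29], [33, -35], [35, -42], [37, -49], [39, -55]]
-350 [[1, -7], [1, -14], [1, -21], [0, -28], [-2, -35], [-4, -41], [-6, -48], [-10, -54], [-13, -60], [-18, -65]]
```

```bash
python3 -m jog '[[0,0,-15,0,0],[0,0,-32,0,0],[0,0,-47,0,0],[0,0,-58,0,0],[0,0,-58,0,0],[-1,-5,-58,0,0],[0,-10,-58,0,0],[1,-16,-58,0,0],[2,-21,-58,0,0],[2,-27,-58,0,0]]'
python3 -m jog '[[0,-7,0,0,0],[-1,-14,0,0,0],[-3,-21,0,0,0],[-5,-27,0,0,0],[-7,-34,0,0,0],[-11,-40,0,0,0],[-14,-46,0,0,0],[-19,-51,0,0,0],[-23,-57,0,0,0],[-29,-61,0,0,0]]'
python3 - <<'E'
from h import *
s=bot.read_state();print(s["tool_pos"],s["q"],s["wrist_force"])
c=bot.read_camera("scene"); cv2.imwrite(f"pics/scene2.png",cv2.resize(c["pixels"][100:310,150:410,::-1],None,fx=2.5,fy=2.5))
E
```

```text
time: 4.1
tool_pos: [0.6371, -0.0924, 0.2334]
tcp_rot: [-1.189, 1.24, -1.24]
wrist_force: [-0.2, 0.2, -0.4]
width: 0.002
time: 5.35
tool_pos: [0.6078, -0.1532, 0.2333]
tcp_rot: [-1.189, 1.24, -1.24]
wrist_force: [2.7, 3.2, -0.2]
width: 0.003
[ 0.6077501  -0.1531831   0.23333257] [-2.86728511e-01  1.88495415e-01  1.73839497e+00  1.72142104e-04
  1.21429964e+00 -2.44730332e-01] [ 2.65035914  3.1873282  -0.24259377]
```

View pics/scene2.png

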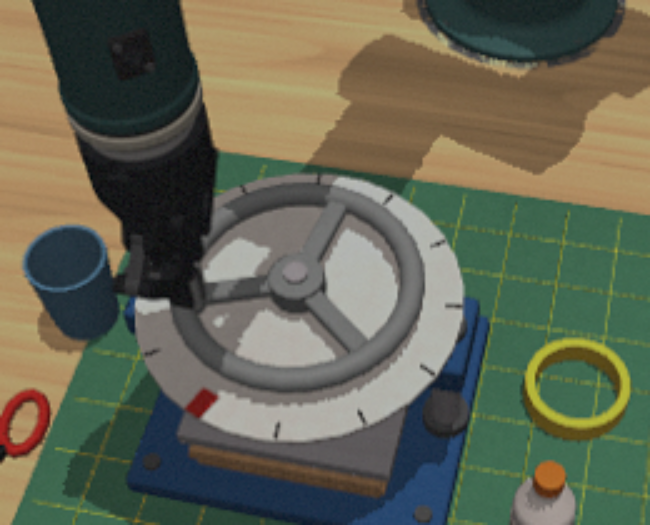

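The wheel is turning: the handle spoke now points to -y, the wrist force is about 4 N, and the cup is untouched and well below the gripper. Carrying on.

```bash
python3 -m jog '[[-6,-4,0,0,0],[-11,-8,0,0,0],[-18,-11,0,0,0],[-24,-14,0,0,0],[-31,-16,0,0,0],[-38,-18,0,0,0],[-44,-18,0,0,0],[-51,-19,0,0,0],[-58,-18,0,0,0],[-65,-18,0,0,0]]'
python3 -m jog '[[-7,2,0,0,0],[-13,4,0,0,0],[-20,6,0,0,0],[-26,10,0,0,0],[-32,13,0,0,0],[-38,18,0,0,0],[-43,22,0,0,0],[-47,27,0,0,0],[-52,33,0,0,0],[-55,39,0,0,0]]'
python3 - <<'E'
from h import *
s=bot.read_state();print(s["tool_pos"],s["q"],s["wrist_force"])
c=bot.read_camera("scene"); cv2.imwrite(f"pics/scene3.png",cv2.resize(c["pixels"][100:310,150:410,::-1],None,fx=2.5,fy=2.5))
E
```

```text
time: 6.65
tool_pos: [0.5426, -0.1708, 0.2333]
tcp_rot: [-1.189, 1.24, -1.24]
wrist_force: [3.6, 0.7, -2.2]
width: -0.001
time: 7.9
tool_pos: [0.4874, -0.1316, 0.2334]
tcp_rot: [-1.19, 1.24, -1.24]
wrist_force: [0.8, -2.7, 0.1]
width: 0.004
[ 0.487417   -0.1316096   0.23336971] [-3.12782147e-01 -4.39826309e-02  1.98702367e+00 -4.73758584e-04
  1.19897461e+00 -2.70733666e-01] [ 0.84681687 -2.70971914  0.14265871]
```

View pics/scene3.png

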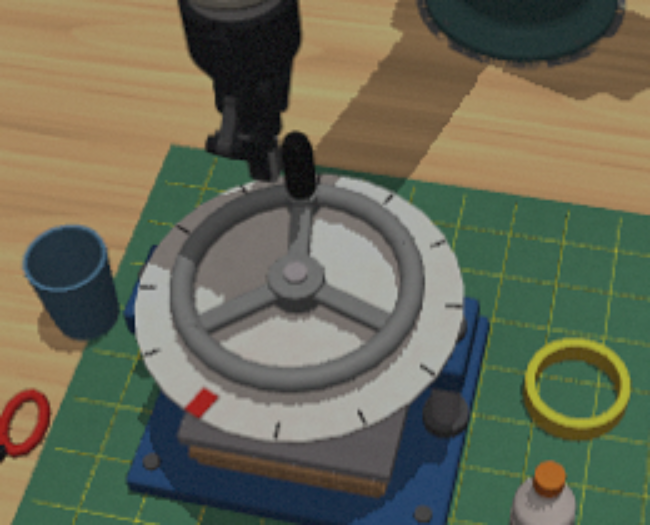

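The handle stands ahead of the fingers near the robot side, at about half a turn, and forces are about 3 N. Continuing with the next 100° of finger travel.

```bash
python3 -m jog '[[-3,6,0,0,0],[-6,13,0,0,0],[-8,19,0,0,0],[-10,26,0,0,0],[-10,33,0,0,0],[-11,40,0,0,0],[-10,47,0,0,0],[-10,54,0,0,0],[-8,61,0,0,0],[-6,67,0,0,0]]'
python3 -m jog '[[3,6,0,0,0],[6,13,0,0,0],[10,19,0,0,0],[14,24,0,0,0],[19,29,0,0,0],[24,34,0,0,0],[29,38,0,0,0],[35,42,0,0,0],[41,45,0,0,0],[48,48,0,0,0]]'
python3 - <<'E'
from h import *
s=bot.read_state();print(s["tool_pos"],s["q"],s["wrist_force"])
for n in("scene","top"):
    c=bot.read_camera(n); im=c["pixels"][100:310,150:410,::-1] if n=="scene" else c["pixels"][150:340,300:490,::-1]
    cv2.imwrite(f"pics/{n}4.png",cv2.resize(im,None,fx=2.5,fy=2.5))
E
```

```text
time: 9.2
tool_pos: [0.4817, -0.0643, 0.2332]
tcp_rot: [-1.19, 1.241, -1.239]
wrist_force: [-0.9, -3.8, 1.8]
width: 0.0
time: 10.45
tool_pos: [0.53, -0.0164, 0.2329]
tcp_rot: [-1.189, 1.241, -1.239]
wrist_force: [-3.5, -1.1, 0.0]
width: 0.004
[ 0.52999277 -0.01639346  0.23292714] [-7.82336945e-02  6.69576529e-03  1.93810403e+00  5.91302778e-04
  1.19779585e+00 -3.64618514e-02] [-3.50428019 -1.07701887  0.04892217]
```

View pics/scene4.png

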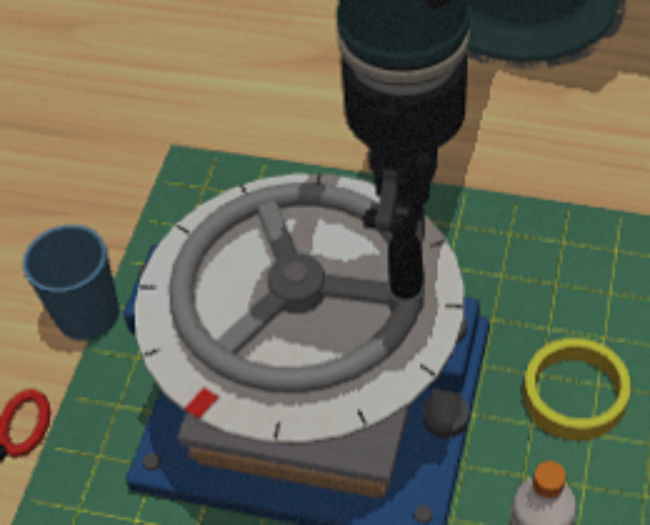

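The handle is now on the +y side, pushed by the fingers, with about 115° to go. I'll do the next 50° and then 35° more, stopping short of the mark to measure.

```bash
python3 -m jog '[[7,2,0,0,0],[13,4,0,0,0],[20,5,0,0,0],[27,5,0,0,0],[34,5,0,0,0],[41,4,0,0,0],[48,2,0,0,0],[55,0,0,0,0],[61,-3,0,0,0],[67,-6,0,0,0]]'
python3 -m jog '[[5,-3,0,0,0],[9,-7,0,0,0],[13,-10,0,0,0],[17,-13,0,0,0],[21,-18,0,0,0],[26,-23,0,0,0],[29,-29,0,0,0],[33,-35,0,0,0],[35,-40,0,0,0],[35,-40,0,0,0]]'
python3 - <<'E'
from h import *
s=bot.read_state();print(s["tool_pos"],s["q"],s["wrist_force"])
for n in("scene","top"):
    c=bot.read_camera(n); im=c["pixels"][100:310,150:410,::-1] if n=="scene" else c["pixels"][150:340,300:490,::-1]
    cv2.imwrite(f"pics/{n}5.png",cv2.resize(im,None,fx=3,fy=3))
E
```

```text
time: 11.8
tool_pos: [0.5976, -0.0228, 0.2334]
tcp_rot: [-1.188, 1.24, -1.24]
wrist_force: [-2.6, 2.6, -1.5]
width: -0.005
time: 13.05
tool_pos: [0.6326, -0.0639, 0.2335]
tcp_rot: [-1.189, 1.239, -1.242]
wrist_force: [0.9, 1.0, -0.5]
width: -0.001
[ 0.63261819 -0.0638854   0.23350963] [-1.39347919e-01  2.04570503e-01  1.71895768e+00 -9.81722811e-04
  1.21654088e+00 -9.65438002e-02] [ 0.89894696  1.01119553 -0.48428214]
```

View pics/scene5.png

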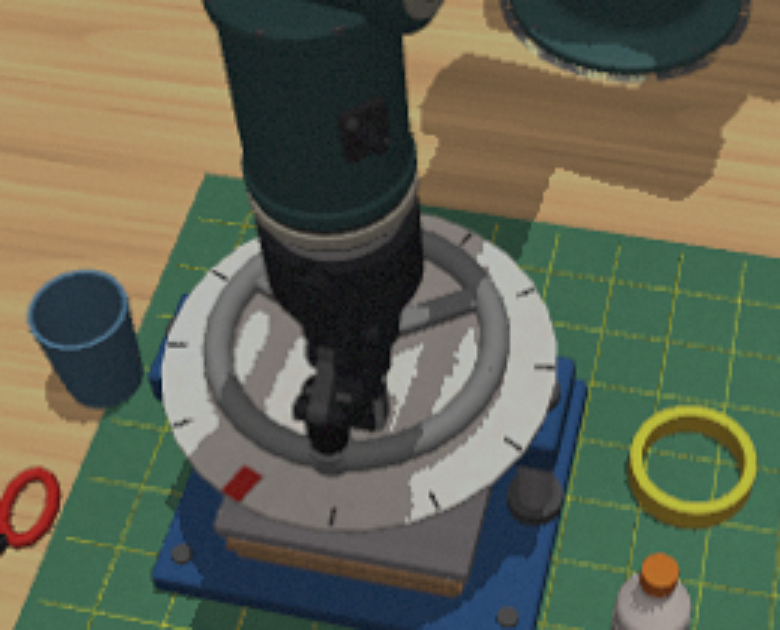

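View pics/top5.png

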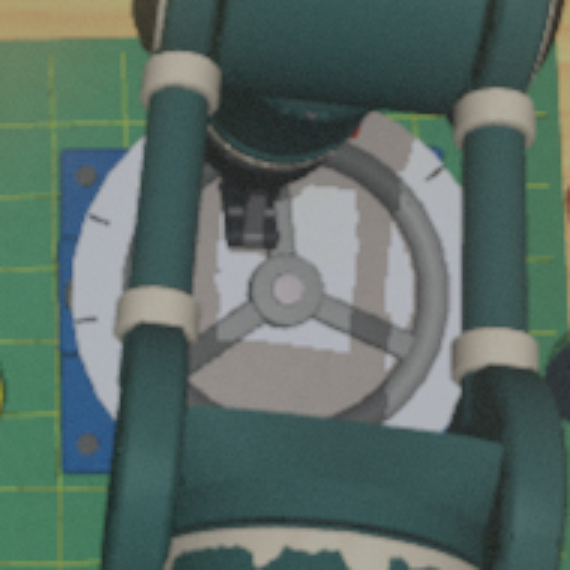

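The handle is roughly at bearing 0°, with about 23° left to the mark. I'll push about 14° more slowly, then back off and swing clear. That lets me compare against the untouched starting picture.

```bash
python3 -m jog '[[1,-3,0,0,0],[2,-6,0,0,0],[3,-10,0,0,0],[3,-13,0,0,0],[4,-16,0,0,0],[4,-20,0,0,0],[4,-20,0,0,0],[4,-20,0,0,0],[4,-20,0,0,0],[4,-20,0,0,0]]'
python3 -c "
from h import *
print(bot.read_state()['tool_pos'],bot.read_state()['wrist_force'])"
python3 -m jog '[[-1,6,0,0,0],[-3,14,0,0,0],[-5,22,0,0,0],[-5,30,15,0,0],[-5,40,40,0,0],[-5,60,60,0,0],[-15,100,60,0,0],[-30,150,60,0,0],[-50,200,60,0,0],[-70,250,60,0,0]]'
python3 -m jog '[[-15,40,0,0,0],[-30,80,0,0,0],[-50,120,0,0,0],[-70,150,0,0,0],[-80,160,0,0,0],[-80,160,0,0,0],[-80,160,0,0,0],[-80,160,0,0,0],[-80,160,0,0,0],[-80,160,0,0,0]]'
python3 - <<'E'
from h import *
s=bot.read_state();print(s["tool_pos"],s["q"],s["wrist_force"])
for n in("scene","top"):
    c=bot.read_camera(n); cv2.imwrite(f"pics/{n}6.png",c["pixels"][:,:,::-1]);im=c["pixels"][100:310,150:410,::-1] if n=="scene" else c["pixels"][150:340,300:490,::-1]
    cv2.imwrite(f"pics/{n}6c.png",cv2.resize(im,None,fx=3,fy=3))
E
```

```text
time: 14.4
tool_pos: [0.6356, -0.0832, 0.2328]
tcp_rot: [-1.19, 1.241, -1.24]
wrist_force: [-0.2, 0.0, -0.6]
width: 0.001
[ 0.63562448 -0.08318163  0.2328396 ] [-0.19686857  0.04278932 -0.55340205]
time: 15.65
tool_pos: [0.5652, 0.1696, 0.2946]
tcp_rot: [-1.187, 1.239, -1.24]
wrist_force: [0.1, 0.8, -0.0]
width: 0.001
time: 16.9
tool_pos: [0.4863, 0.3266, 0.2932]
tcp_rot: [-1.189, 1.241, -1.241]
wrist_force: [-0.2, -0.3, 0.6]
width: -0.002
[0.48625462 0.32661447 0.29320131] [ 5.48978462e-01  7.49744462e-02  1.75499609e+00 -4.60960978e-05
  1.31176498e+00  5.91860994e-01] [-0.18631694 -0.31076141  0.63313659]
```

View pics/top6c.png

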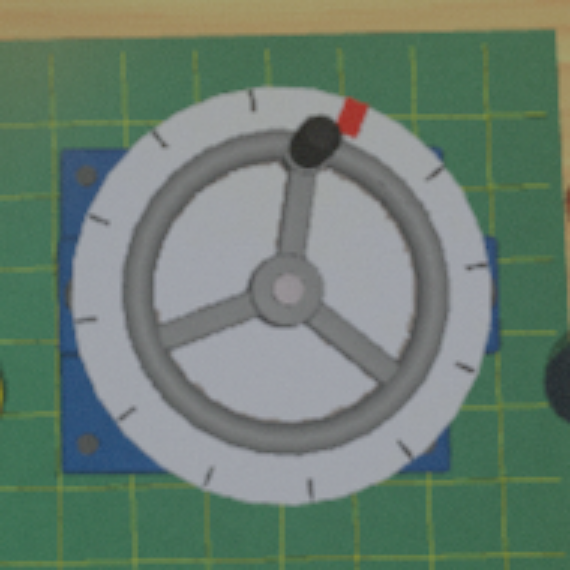

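The mark is now fully visible at (352,118) in the crop, and the handle stands short of it. Next I'll measure the spoke rotation against the starting picture.

```bash
cat > meas.py <<'E'
from h import *
import sys
def spokes(c,im):
    m=cv2.cvtColor(im,cv2.COLOR_BGR2HSV).astype(int)
    vv,uu=np.mgrid[150:340,310:490]
    P=ray(c,np.c_[uu.ravel(),vv.ravel()],.183)[:,:2]-[.5565,-.0925]
    hub=ray(c,[[396.2,246.8]],.192)[0,:2]
    P=P+[.5565,-.0925]-hub
    r=np.hypot(*P.T);a=np.degrees(np.arctan2(P[:,1],P[:,0]))
    v=m[vv.ravel(),uu.ravel(),2];s=m[vv.ravel(),uu.ravel(),1]
    k=(r>.032)&(r<.058)&(v<150)&(v>70)
    return a[k],r[k]
def phase(a): # three-fold mean
    return np.degrees(np.angle(np.mean(np.exp(3j*np.radians(a)))))/3
c=bot.read_camera("top")
for f in sys.argv[1:]:
    im=cv2.imread(f);a,r=spokes(c,im);p=phase(a)
    print(f,len(a),'phase',p)
    for k in (-120,0,120):
        b=(a-p-k+180)%360-180;b=b[abs(b)<30];print('  ',p+k+b.mean(),len(b))
    H=cv2.cvtColor(im,cv2.COLOR_BGR2HSV).astype(int);h,s,v=H[...,0],H[...,1],H[...,2]
    box=np.zeros(h.shape,bool);box[150:340,310:475]=1
    for m_,st,ce in comps(((h<8)|(h>172))&(s>150)&(v>80)&box,1):
        q=ray(c,ce,.161)[0];print('  mark',q,np.degrees(np.arctan2(q[1]+.0925,q[0]-.5573)),st)
E
python3 meas.py pics/top0.png pics/top6.png
```

```text
pics/top0.png 501 phase -23.163509542055497
   -144.02796593847398 166
   -20.603578693761975 171
   95.06198307432531 164
  mark [ 0.66216687 -0.13715167  0.161     ] -23.064007080061437 [412 183  10  10  60]
pics/top6.png 492 phase -9.657255396041965
   -129.8081758383931 166
   -7.263537704455091 170
   107.9461840267533 156
  mark [ 0.66049702 -0.13693153  0.161     ] -23.294318670533357 [413 183   9  12  73]
```

The spokes still have 13.5° to go (start phase -23.16°, now -9.66°), and the mark bearing of -23.2° agrees. In contact the finger centre trails the peg centre by 22.4 mm along the face normal, so the finger should stop at y ≈ -0.1018. That is 18.6 mm past the last push, and I'll stop slightly short of it.

```bash
python3 -m jog '[[10,-20,0,0,0],[30,-60,0,0,0],[55,-110,0,0,0],[80,-160,0,0,0],[95,-210,0,0,0],[112,-260,0,0,0],[128,-305,0,0,0],[138,-340,0,0,0],[145,-362,0,0,0],[145,-370,0,0,0]]'
python3 -m jog '[[0,0,-15,0,0],[0,0,-35,0,0],[0,0,-52,0,0],[0,0,-60,0,0],[2,-8,-60,0,0],[4,-18,-60,0,0],[5,-27,-60,0,0],[5,-33,-60,0,0],[5,-38,-60,0,0],[5,-40,-60,0,0]]'
python3 -c "
from h import *
print(bot.read_state()['tool_pos'],bot.read_state()['wrist_force'])"
```

```text
time: 18.3
tool_pos: [0.6311, -0.0437, 0.2931]
tcp_rot: [-1.188, 1.241, -1.241]
wrist_force: [0.7, 0.3, 0.0]
width: 0.001
time: 19.55
tool_pos: [0.6359, -0.0833, 0.2334]
tcp_rot: [-1.189, 1.24, -1.24]
wrist_force: [0.3, -0.0, -0.5]
width: -0.003
[ 0.635886   -0.08333919  0.23338243] [ 0.27270533 -0.00969136 -0.46306773]
```

Push 18 mm slowly, settle, then back off and away for a check.

```bash
python3 -m jog '[[0,-3,0,0,0],[0,-6,0,0,0],[0,-9,0,0,0],[0,-12,0,0,0],[0,-14,0,0,0],[0,-16,0,0,0],[0,-17,0,0,0],[0,-18,0,0,0],[0,-18,0,0,0],[0,-18,0,0,0]]'
python3 -c "
from h import *
print(bot.read_state()['tool_pos'],bot.read_state()['wrist_force'])"
python3 -m jog '[[0,6,0,0,0],[0,14,0,0,0],[0,24,0,0,0],[0,34,15,0,0],[0,50,40,0,0],[-5,75,60,0,0],[-15,115,60,0,0],[-30,165,60,0,0],[-50,215,60,0,0],[-70,265,60,0,0]]'
python3 -m jog '[[-15,40,0,0,0],[-30,80,0,0,0],[-50,120,0,0,0],[-70,150,0,0,0],[-80,165,0,0,0],[-80,165,0,0,0],[-80,165,0,0,0],[-80,165,0,0,0],[-80,165,0,0,0],[-80,165,0,0,0]]'
python3 - <<'E'
from h import *
for n in("scene","top"):
    c=bot.read_camera(n); cv2.imwrite(f"pics/{n}7.png",c["pixels"][:,:,::-1])
E
python3 meas.py pics/top0.png pics/top7.png
```

```text
time: 20.8
tool_pos: [0.636, -0.1011, 0.2333]
tcp_rot: [-1.189, 1.24, -1.24]
wrist_force: [-0.7, 2.6, 1.7]
width: -0.0
[ 0.63595052 -0.10110142  0.23330332] [-0.72902389  2.57823565  1.73782375]
time: 22.05
tool_pos: [0.5654, 0.1661, 0.2949]
tcp_rot: [-1.187, 1.239, -1.24]
wrist_force: [0.2, 0.3, -0.3]
width: -0.002
time: 23.3
tool_pos: [0.4863, 0.3286, 0.2932]
tcp_rot: [-1.189, 1.241, -1.241]
wrist_force: [0.4, 0.1, -0.0]
width: 0.005
pics/top0.png 501 phase -23.163509542055497
   -144.02796593847398 166
   -20.603578693761975 171
   95.06198307432531 164
  mark [ 0.66216687 -0.13715167  0.161     ] -23.064007080061437 [412 183  10  10  60]
pics/top7.png 487 phase -22.665799346323904
   -143.26721960137294 163
   -20.098972727181692 164
   95.31897073489893 160
  mark [ 0.66240093 -0.13730053  0.161     ] -23.08671077629724 [412 183  10  10  58]
```

View pics/top7.png

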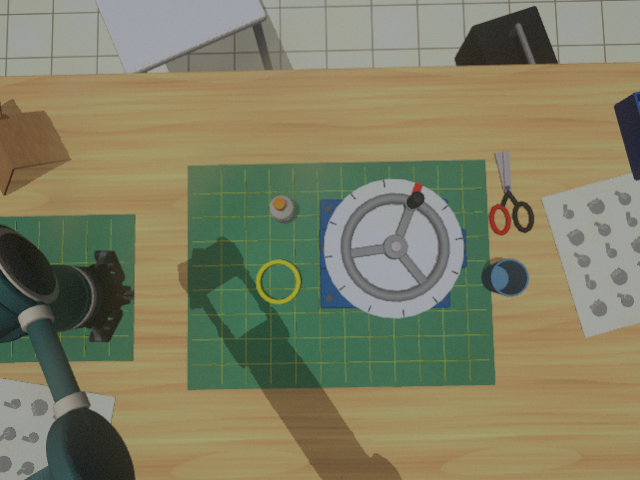

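View pics/scene7.png

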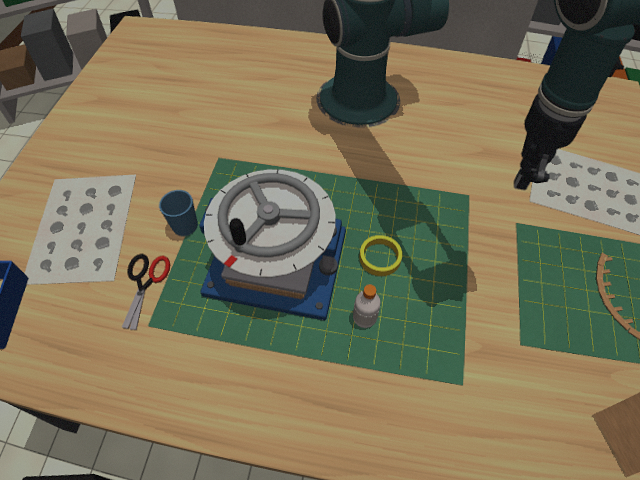

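The handle at (416,200) is back over the mark, 0.5° short of its starting direction and not past it. The tape, glue, cup and scissors are at the same pixels as at the start, and the arm is clear. Handing in.

```bash
python3 -c "
from h import *
print(bot.read_state()['time'],bot.finish_job())"
```

```text
the job is handed in; nothing more can be done
23.45 None
```

I pushed the wheel clockwise through one turn and handed the job in at 23.45 s, within the 58 s limit. The outside of the shut fingers did the pushing, and the handle was never gripped. I stopped about 13.5° short to measure against the starting picture, then pushed the remainder slowly.

- **Wheel angle:** in the last top view the three spokes averaged 0.5° short of where they started (-22.7° against -23.2°). Taken singly they read 0.3 to 0.8° short, so the wheel is not past the mark.
- **Forces:** the wrist force readings I took never exceeded about 5 N.
- **Other objects:** the tape, glue bottle, cup and scissors look unmoved by eye, comparing the first and last pictures. I did not measure them.
- **Finish:** the arm was well clear of everything, with close to zero force on it.
- **Disagreement:** the first scene-camera estimates of the wheel centre differed from the top camera's by up to 7 mm. I used the top view, and the final angle check depends only on comparing top pictures with each other.

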